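Twist the walnut jar down into the one-handed jar holder

ROBOT

A 7-joint arm with a two-finger parallel gripper is mounted at the origin on the work surface. World frame = base frame: x ahead of the robot, y to its left, z up, the work surface at z = 0. Lengths are in m, angles in rad, forces in N, time in s.
With the tool pointing down it reaches from about 0.35 to 0.775 m from the base axis. Payload 3.1 kg.
Tool frame: the origin (TCP) lies at the very end of the fingers, on their centre line; the grasp point (between the pads) lies 19 mm behind it; z points along the fingers, y is the line along which they close (so a half turn about z gives the same grasp; the last joint's range is limited). The gripper opens to 85 mm and grips with 20 to 120 N. Pads are 22 mm wide; open, the fingers measure 114 mm over their backs; the gripper's body (76 mm by 85 mm) begins 54 mm behind the grasp point. The pads swing forward as they close: fully open they stand 13 mm farther back than shut.
Start: joints at [1.165, 0.311, 0.014, 1.512, -0.004, 1.319, -0.027], TCP at [0.196, -0.514, 0.231] pointing down, gripper open.
Joint ranges: [-2.7, 2.7], [-0.3, 1.91], [-1.27, 1.3], [0.12, 2.57], [-1.44, 4.58], [0.2, 2.03], [-3.05, 3.05]. Speed limits (rad/s): [2.79, 2.79, 3.14, 3.14, 3.14, 3.14, 3.14].

INTERFACE

Orientations are given as [roll, pitch, yaw] about the fixed x, y, z axes, in that order (R = Rz(yaw) Ry(pitch) Rx(roll)).
In Python, from cell import robot gives the robot as it stands.
- The arm moves only by the shell command python3 -m inch 'ROWS'. ROWS is JSON, a list of rows, each an object with "grip": the finger opening in m, from 0 to 0.0854; "delta_pos": the shift along the tool's x, y, z in m, a list of three; "dr": the turn, a rotation vector about the tool's x, y, z in rad, a list of three. In form: [{"grip": grip, "delta_pos": [dx, dy, dz], "dr": [rx, ry, rz]}, ...]. A call has 1 to 20 rows; each row is the pose to reach, as a shift and turn from the pose commanded when the call began, along the tool's axes at that moment; what a row does not reach only later rows make up. A row lasts 1/10 s, in which the tool goes at most 50 mm and 8.59 degrees, less where a joint would pass 70% of its speed; a pose out of reach is approached as far as the arm can. A call with a gripper value outside its range is refused whole. The fingers move at their own pace and stop on an object; the grip force is fixed at half the most. Time passes only in rows, so rows that repeat a pose let the fingers close. It gives the time, the measured TCP pose, the force, the opening and the grip force at its end, in the units of the state.
- robot.sense(): the state, without advancing time (a new reading comes with each control period).
- robot.snapshot(name): name is "scene" or "top"; returns a dict with "color" (420x560x3 uint8, red, green, blue), "fx", "fy", "cx", "cy" (pixels), "R" (3x3) and "t" (3): a world point X has camera coordinates R X + t. Camera axes: x right, y down, z forward; pixel columns grow to the right and rows downward; lengths in m; the calibration is good to about 2 mm. A picture is of the moment at which its call begins. There is no depth.
- robot.finish_job(): hands the job in; it is judged then, once.
The state is a dict: "time_s": time; "q": joint angles; "qvel": joint speeds; "tau": joint torques, N m; "eef_pos": TCP position; "tcp_rot": TCP orientation; "contact_force": force on the tool from outside, world axes, zero at the start; "torque": the same for the moment, N m; "gripper_width": finger opening in m; "grasp_force": force on a finger pad.
Only numpy, scipy, OpenCV 4.12 (cv2) and the standard library are available. Lean on these libraries where they do the work, as an engineer would, in place of code of your own. Each camera call takes 0.05 s, during which the arm holds its last target. There are 200 camera calls.

TASK

Somebody left the spatula lying across the one-handed jar holder: lay it flat in the shallow utensil tray. Then take the tall jar of walnuts, set it in the mouth of the holder and twist it down between the snug rubber jaws, turning it all the way down, until it stands fully home on the holder's floor, upright and with its cap still done up tight. Let go of it, and leave the other things on the counter where they are.

Things in the scene. Friction and masses are not known exactly. Their poses are not given: they have to be found in the camera images.
- jar_holder: One-handed jar holder, screwed to the counter (fixed): grey upright cup, outside diameter 90 mm, rim 78 mm above the counter, on a round aluminium foot of diameter 132 mm, 10 mm thick. Three jaw housings stand out to 55 mm from the axis, up to 67 mm high. Bore 71 mm wide, open at the top, with three sprung rubber jaws in it. Origin: on the axis at counter height; z up.
- holder_floor (a point): Centre of the holder's inner floor, 20 mm above the counter; z up. The jar's underside rests here when fully home. Pushed straight down, the jar needs 35 to 50 N against the rubber; while it is turned (1 to 2 N m) by about 1 rad for each 10 mm of descent, 15 to 20 N is enough. It stays where it is left.
- holder_mouth (a point): Centre of the mouth at rim height, 58 mm above the floor inside.
- jaw_ring (a point): On the holder's axis, 36 mm above its floor: the top of the rubber faces of the three jaws, which reach down to 8 mm above the floor. Jaws 120 degrees apart, 22 mm wide, 29.5 mm from the axis at rest, pressed inwards by about 25 N each, giving way by up to 6.5 mm. Above this a smooth steel lead-in on each slopes out to 33.5 mm from the axis 16 mm higher.
- jar: The tall jar: straight clear glass of diameter 62 mm, full of walnuts, with a knurled steel twist cap of diameter 66 mm that is the top 20 mm of the 114 mm overall height (cap from 94 to 114 mm above the underside). About 0.39 kg (may differ by a quarter). Loose, standing. Origin: centre of its underside; z up along the jar. Its heel tapers to diameter 51 mm over the lowest 8 mm.
- cap_top (a point): Centre of the top face of the jar's cap, 114 mm above the jar's underside.
- jar_cap (a joint): The jar's twist cap, turning on the jar: 0 rad is done up tight (a stop), growing as it is unscrewed, that is counter-clockwise seen from above. It slips at about 0.5 N m, less than the jaws' grip on the jar; turned clockwise, the cap carries the jar with it.
- spatula: Green silicone spatula, 273 mm long, 0.085 kg, lying across the holder's rim at the start. Round handle of diameter 16 mm along its x axis from x = -130 to 65 mm, flat blade 48 mm wide and 7 mm thick from x = 73 to 143 mm. Origin: on the underside of the handle (z = 0), near the balance point; handle axis 8 mm above it; z up.
- tray: Shallow open aluminium utensil tray, fixed, outside 325 mm (x) by 112 mm (y), 20 mm high, walls and floor 4 mm thick. Origin: centre of its underside; z up. The spatula may lie in it either way round.
- pepper_mill: Turned dark wood pepper mill, 48 mm diameter, 148 mm tall, loose, close beside the jar. Leave alone. Origin: centre of its underside.
- tumbler: Tall drinking glass, 64 mm diameter, 130 mm tall, loose, close beside the jar. Leave alone. Origin: centre of its underside.
- oil_bottle: Green glass oil bottle, 52 mm diameter, 200 mm tall, loose, close beside the holder. Leave alone. Origin: centre of its underside.
- mug: White ceramic mug, 82 mm diameter, 95 mm tall, handle towards its +y, loose. Leave alone. Origin: centre of its underside.
- squat_jar: Low wide empty glass jar with steel cap, 80 mm diameter, 75 mm tall, loose. Not the jar to use. Origin: centre of its underside.
Things that resemble listed ones, but are neither listed nor needed, are in the scene too. Leave any blue look-alike of the jar_holder alone.

How it is judged:
On the way, in this order (a step that is already met when the one before it is completed fails the run):
1. the spatula lies flat in the tray, let go (x of spatula in the frame of tray between -0.035 and 0.035 m and y of spatula in the frame of tray between -0.035 and 0.035 m and z of spatula in the frame of tray below 0.012 m and angle between spatula's own z axis and vertical below 0.12 rad and linear speed of spatula below 0.02 m/s and contact force between spatula and the fingers below 0.1 N), for 0.2 s.
2. the jar is being turned in the upper part of the jaws (z of jar in the frame of holder_floor between 0.014 and 0.032 m and horizontal distance between jar and holder_floor below 0.008 m and angular speed of jar above 0.15 rad/s), for 0.3 s.
3. the jar is being turned in the lower part of the jaws (z of jar in the frame of holder_floor between 0.002 and 0.013 m and horizontal distance between jar and holder_floor below 0.008 m and angular speed of jar above 0.15 rad/s), for 0.3 s.
At the end, for the whole second after the job is handed in: The jar is home in the holder: underside within 3 mm of its floor and 6 mm of its axis, upright within 3.4 degrees, at rest, cap unscrewed by less than 0.2 rad. The spatula lies flat and still in the tray, its origin within 35 mm of the tray's centre lines (z of jar in the frame of holder_floor below 0.003 m and horizontal distance between jar and holder_floor below 0.006 m and angle between jar's own z axis and vertical below 0.06 rad and linear speed of jar below 0.01 m/s and value of joint jar_cap below 0.2 rad and x of spatula in the frame of tray between -0.035 and 0.035 m and y of spatula in the frame of tray between -0.035 and 0.035 m and z of spatula in the frame of tray below 0.012 m and angle between spatula's own z axis and vertical below 0.12 rad and linear speed of spatula below 0.02 m/s); the robot touches nothing.
It fails at once if one of the other things on the counter is shoved more than 40 mm or tipped over (distance of any of pepper_mill, tumbler, oil_bottle, mug, squat_jar from where it was at the start of the episode above 0.04 m or angle between any of pepper_mill, tumbler, oil_bottle, mug, squat_jar's own z axis and vertical above 0.5 rad).
It also fails if it takes over 72 s, if anything falls off the work surface, if the arm or the gripper's body presses on something with over 40 N, if the wrist force passes 120 N, or if a joint passes its speed limit or range.

## Working session

There is one attempt and no reset: what is moved stays moved. The work goes in short steps, Python scripts to look and compute and a shell command to move; the robot and the scene stay as the last step left them, time stands still between calls to the robot, and variables do not carry over. Pictures are saved under pics/ and viewed, at most 10 in all, crops included, and the job is handed in when it is done.

```bash
mkdir -p pics; ls
python3 - <<'E'
from cell import robot
import cv2,json
print(robot.sense())
for n in("scene","top"):
    s=robot.snapshot(n); cv2.imwrite(f"pics/{n}0.png",s["color"][:,:,::-1])
    print(n,s["fx"],s["fy"],s["cx"],s["cy"],s["R"],s["t"])
E
```

```text
pics
{'time_s': 0.0, 'q': array([ 1.1653102 ,  0.31176178,  0.01397404,  1.5130716 , -0.00439983,
        1.31919397, -0.02723505]), 'qvel': array([ 0.00124224, -0.00129562, -0.00050619,  0.00203605,  0.00066835,
       -0.00180285,  0.00015791]), 'tau': array([-4.82025189e-04, -3.79916096e+01,  1.45974294e-01, -2.30592120e+01,
        1.22015722e-02,  1.35521134e-02, -2.42630955e-07]), 'eef_pos': array([ 0.19545616, -0.51331098,  0.23019535]), 'tcp_rot': array([-3.13919049e+00,  9.30134754e-05,  3.63845046e-01]), 'contact_force': array([-0.40941174, -0.17872634,  0.38621831]), 'torque': array([ 0.03121421, -0.00793868,  0.03159793]), 'grasp_force': 0.0, 'gripper_width': 0.0850634632189558}
scene 397.10488304064063 397.10488304064063 281.88528581913494 211.06222832729722 [[ 0.8071739   0.59005037 -0.01763123]
 [ 0.3801262  -0.54239005 -0.74921099]
 [-0.45163523  0.59804146 -0.6620967 ]] [-0.46497227 -0.09416805  1.39954627]
top 405.88193768268894 405.88193768268894 279.8329793493772 215.43698925688972 [[ 0.01809544 -0.99976203 -0.01218361]
 [-0.99494035 -0.01680106 -0.09905264]
 [ 0.09882437  0.01391437 -0.9950076 ]] [0.04577482 0.53456792 0.93671212]
```

View pics/scene0.png

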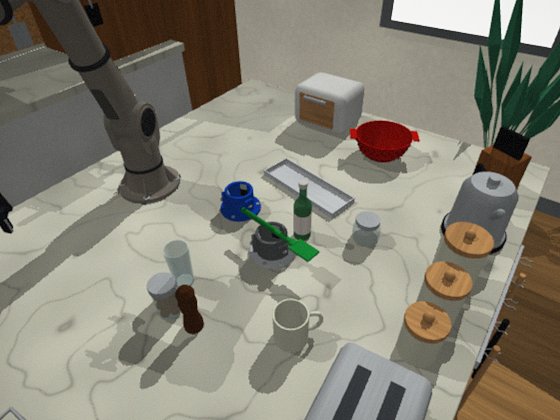

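View pics/top0.png

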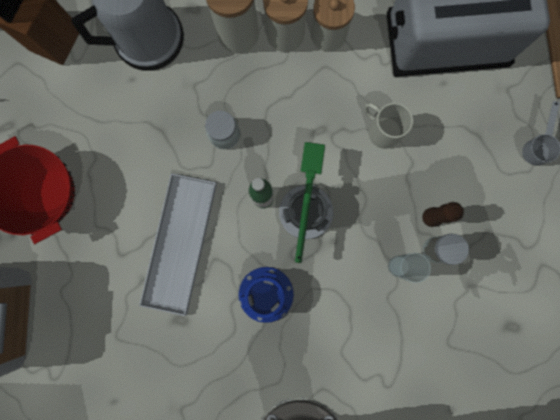

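The scene view shows the spatula lying across the grey holder (270,240), the oil bottle at (303,212) and the tray at (308,188). The tall jar's cap is at (163,287), between the tumbler (178,258) and the mill (188,308). In the top view the holder is at (305,212), the jar cap is near (453,248), the mill at (440,213), the tumbler at (408,266) and the tray at (182,243).

```bash
cat > h.py <<'E'
import numpy as np,cv2
from cell import robot
def ray(s,uv):
    d=np.array([(uv[0]-s["cx"])/s["fx"],(uv[1]-s["cy"])/s["fy"],1.])
    R=np.array(s["R"]);return -R.T@np.array(s["t"]),R.T@d
def onz(s,uv,z):
    c,d=ray(s,uv);return c+d*(z-c[2])/d[2]
def proj(s,X):
    p=np.array(s["R"])@X+s["t"];return p[0]/p[2]*s["fx"]+s["cx"],p[1]/p[2]*s["fy"]+s["cy"]
def green(s):
    h=cv2.cvtColor(s["color"],cv2.COLOR_RGB2HSV)
    m=cv2.inRange(h,(50,170,50),(75,255,255))
    n,l,st,_=cv2.connectedComponentsWithStats(m);return (l==1+st[1:,4].argmax())
E
python3 - <<'E'
from h import *
T=robot.snapshot("top");S=robot.snapshot("scene")
for n,s in(("top",T),("scene",S)):
    m=green(s);ys,xs=np.where(m);print(n,m.sum(),xs.min(),xs.max(),ys.min(),ys.max())
    P=np.array([onz(s,(x,y),.086)[:2] for x,y in zip(xs,ys)])
    (c),_,vt=np.linalg.svd(P-P.mean(0),full_matrices=False);a=vt[0];t=(P-P.mean(0))@a
    print("axis",a,"ends",P.mean(0)+a*t.min(),P.mean(0)+a*t.max(),np.ptp(t))
# tray: bright inner area / outer contour in top
g=cv2.cvtColor(T["color"],cv2.COLOR_RGB2GRAY)
for nm,uv in dict(c1=(176,174),c2=(217,182),c3=(184,313),c4=(143,304)).items(): print(nm,onz(T,uv,.02).round(3))
b=cv2.medianBlur(g,3)
for nm,(x0,y0,x1,y1),z in(("jar",(430,225,490,275),.114),("holder",(270,180,345,245),.078)):
    big=cv2.resize(T["color"][y0:y1,x0:x1],None,fx=6,fy=6,interpolation=cv2.INTER_CUBIC)
    cv2.imwrite(f"pics/{nm}c.png",big[:,:,::-1])
    print(nm)
a=cv2.imread("pics/jarc.png");b=cv2.imread("pics/holderc.png");H=max(a.shape[0],b.shape[0])
pad=lambda i:cv2.copyMakeBorder(i,0,H-i.shape[0],0,0,cv2.BORDER_CONSTANT)
cv2.imwrite("pics/crop1.png",np.hstack([pad(a),pad(b)])[:, :800])
E
```

```text
Traceback (most recent call last):
  File "h.py", line 13, in green
    n,l,st,_=cv2.connectedComponentsWithStats(m);return (l==1+st[1:,4].argmax())
                                                              ~~~~~~~~~~~~~~~^^
ValueError: attempt to get argmax of an empty sequence
```

```bash
sed -i 's/(50,170,50),(75,255,255)/(45,150,35),(85,255,255)/' h.py
cat > m1.py <<'E'
from h import *
T=robot.snapshot("top");S=robot.snapshot("scene")
h=cv2.cvtColor(T["color"],cv2.COLOR_RGB2HSV);print(h[150,312],h[225,305])
for n,s in(("top",T),("scene",S)):
    m=green(s);ys,xs=np.where(m);print(n,m.sum(),xs.min(),xs.max(),ys.min(),ys.max())
    P=np.array([onz(s,(x,y),.086)[:2] for x,y in zip(xs,ys)])
    _,_,vt=np.linalg.svd(P-P.mean(0),full_matrices=False);a=vt[0];t=(P-P.mean(0))@a
    print("axis",a,"ends",P.mean(0)+a*t.min(),P.mean(0)+a*t.max(),np.ptp(t))
for nm,uv in dict(c1=(176,174),c2=(217,182),c3=(184,313),c4=(143,304)).items(): print(nm,onz(T,uv,.02).round(3))
o=[]
for x0,y0,x1,y1 in((425,195,485,285),(270,175,340,265)):
    o.append(cv2.resize(T["color"][y0:y1,x0:x1],None,fx=6,fy=6,interpolation=cv2.INTER_CUBIC)[:,:,::-1])
cv2.imwrite("pics/crop1.png",np.hstack(o))
E
python3 m1.py
```

```text
[ 66 144  90] [ 63 137  54]
top 14 308 311 175 182
axis [-0.99717488 -0.07511496] ends [ 0.62010301 -0.00957841] [ 0.60437147 -0.01076344] 0.01577611464227805
scene 679 241 318 208 260
axis [ 0.99169119 -0.12864126] ends [0.41936336 0.0155653 ] [ 0.69192071 -0.01979059] 0.27484095245231666
c1 [0.631 0.309 0.02 ]
c2 [0.613 0.208 0.02 ]
c3 [0.301 0.275 0.02 ]
c4 [0.32  0.373 0.02 ]
```

View pics/crop1.png

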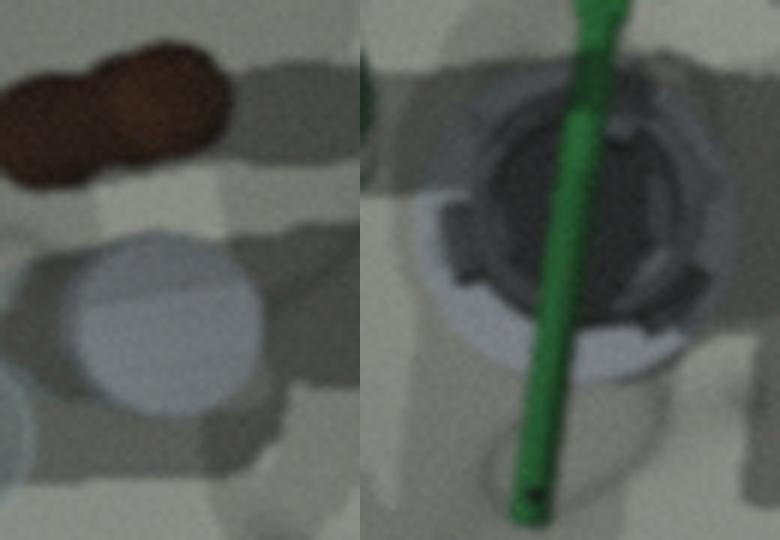

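The crop shows the jar cap as a disc centred at crop (168,324), which is top pixel (453,249). The spatula handle crosses the bore. The bore is centred near (307.8,210.5) at rim height, and the foot is centred near (305.7,212).

```bash
sed -i 's/(45,150,35),(85,255,255)/(50,90,35),(80,255,255)/' h.py
python3 m1.py
python3 - <<'E'
from h import *
T=robot.snapshot("top");S=robot.snapshot("scene")
for n,uv,z in(("jar",(453,249),.114),("bore",(307.8,210.5),.078),("foot",(305.7,212),.01),("millTop",(453,211.5),.148),("millbase",(431,217),.0),("tumblertop",(399,266),.13),("oil",(259,184),.2),("blue",(266,295),.07)):
    X=onz(T,uv,z);print(n,X.round(3),"scene px",np.round(proj(S,X),1))
E
```

```text
[ 66 143  91] [ 69 135  53]
top 1152 295 323 143 261
axis [-0.99162408  0.12915756] ends [ 0.69321983 -0.0209988 ] [0.42719309 0.01365078] 0.26827377788749
scene 3016 502 559 41 137
axis [ 0.04411088 -0.99902664] ends [0.92798663 2.062732  ] [0.97905077 0.90622721] 1.1576315747705883
c1 [0.631 0.309 0.02 ]
c2 [0.613 0.208 0.02 ]
c3 [0.301 0.275 0.02 ]
c4 [0.32  0.373 0.02 ]
jar [ 0.459 -0.316  0.114] scene px [160.9 282.4]
bore [ 0.541 -0.008  0.078] scene px [269.3 231.8]
foot [ 0.545 -0.007  0.01 ] scene px [271.6 249. ]
millTop [ 0.536 -0.304  0.148] scene px [184.9 285. ]
millbase [ 0.539 -0.312  0.   ] scene px [194.3 325.6]
tumblertop [ 0.422 -0.197  0.13 ] scene px [185.9 240.9]
oil [0.578 0.095 0.2  ] scene px [302.  182.8]
blue [0.351 0.082 0.07 ] scene px [239.  192.6]
```

```bash
cat > d.py <<'E'
# usage: d.py x y z yaw -> tool-axis delta
import sys,numpy as np
from scipy.spatial.transform import Rotation as Ro
from h import robot
def delta(x,y,z,yaw):
    s=robot.sense();R=Ro.from_euler("xyz",s["tcp_rot"]);d=R.inv().apply(np.array([x,y,z])-s["eef_pos"])
    r=(R.inv()*Ro.from_euler("xyz",[np.pi,0,yaw])).as_rotvec()
    print("pos",s["eef_pos"].round(4),"rpy",s["tcp_rot"].round(3),"q",s["q"].round(2),"| dpos",d.round(4),"dr",r.round(3))
if __name__=="__main__": delta(*map(float,sys.argv[1:]))
E
python3 d.py .552 -.002 .20 -.13
python3 - <<'E'
from h import *
T=robot.snapshot("top")
print(onz(T,(417,267),.13))
E
```

```text
pos [ 0.1958 -0.514   0.2313] rpy [-3.142  0.     0.364] q [ 1.17  0.31  0.01  1.51 -0.    1.32 -0.03] | dpos [ 0.5152 -0.3516  0.0313] dr [-0.     0.     0.494]
[ 0.42031997 -0.23404211  0.13      ]
```

```bash
python3 -m inch '[{"grip":0.085,"delta_pos":[0.04,-0.03,0],"dr":[0,0,0.1]},{"grip":0.07,"delta_pos":[0.08,-0.055,0],"dr":[0,0,0.2]},{"grip":0.06,"delta_pos":[0.12,-0.082,0],"dr":[0,0,0.3]},{"grip":0.05,"delta_pos":[0.16,-0.11,0],"dr":[0,0,0.4]},{"grip":0.05,"delta_pos":[0.2,-0.137,0],"dr":[0,0,0.494]},{"grip":0.05,"delta_pos":[0.24,-0.164,0],"dr":[0,0,0.494]},{"grip":0.05,"delta_pos":[0.28,-0.191,0],"dr":[0,0,0.494]},{"grip":0.05,"delta_pos":[0.32,-0.219,0],"dr":[0,0,0.494]},{"grip":0.05,"delta_pos":[0.36,-0.246,0],"dr":[0,0,0.494]},{"grip":0.05,"delta_pos":[0.4,-0.273,0],"dr":[0,0,0.494]},{"grip":0.05,"delta_pos":[0.44,-0.3,0],"dr":[0,0,0.494]},{"grip":0.05,"delta_pos":[0.48,-0.328,0.01],"dr":[0,0,0.494]},{"grip":0.05,"delta_pos":[0.515,-0.3516,0.03],"dr":[0,0,0.494]},{"grip":0.05,"delta_pos":[0.515,-0.3516,0.05],"dr":[0,0,0.494]},{"grip":0.05,"delta_pos":[0.515,-0.3516,0.07],"dr":[0,0,0.494]},{"grip":0.05,"delta_pos":[0.515,-0.3516,0.07],"dr":[0,0,0.494]}]'; python3 d.py .552 -.002 .081 -.13
```

```text
time_s: 2.15
eef_pos: [0.5495, -0.0021, 0.1582]
tcp_rot: [3.141, 0.007, -0.129]
contact_force: [-0.8, -0.0, -0.2]
gripper_width: 0.0501
grasp_force: 0.0
pos [ 0.5495 -0.0021  0.1582] rpy [ 3.141  0.007 -0.129] q [ 0.24  0.39 -0.36  1.61  0.15  1.18 -1.85] | dpos [ 0.003  -0.0005  0.0771] dr [0.001 0.007 0.001]
```

```bash
python3 -m inch '[{"grip":0.05,"delta_pos":[0.001,0,0.03],"dr":[0,0,0]},{"grip":0.05,"delta_pos":[0.001,0,0.06],"dr":[0,0,0]},{"grip":0.05,"delta_pos":[0.001,0,0.078],"dr":[0,0,0]},{"grip":0.05,"delta_pos":[0.001,0,0.078],"dr":[0,0,0]},{"grip":0.05,"delta_pos":[0.001,0,0.078],"dr":[0,0,0]}]'
```

```text
time_s: 2.65
eef_pos: [0.5537, -0.0026, 0.0845]
tcp_rot: [-3.141, -0.002, -0.131]
contact_force: [0.9, -0.2, -0.3]
gripper_width: 0.0497
grasp_force: 0.0
```

```bash
python3 -m inch '[{"grip":0.05,"delta_pos":[0,0,0.004],"dr":[0,0,0]},{"grip":0.02,"delta_pos":[0,0,0.004],"dr":[0,0,0]},{"grip":0.0,"delta_pos":[0,0,0.004],"dr":[0,0,0]},{"grip":0.0,"delta_pos":[0,0,0.004],"dr":[0,0,0]},{"grip":0.0,"delta_pos":[0,0,0.004],"dr":[0,0,0]},{"grip":0.0,"delta_pos":[0,0,0.004],"dr":[0,0,0]}]'
```

```text
time_s: 3.25
eef_pos: [0.5535, -0.0023, 0.0802]
tcp_rot: [3.142, -0.001, -0.13]
contact_force: [-1.1, -0.0, 5.2]
gripper_width: 0.0134
grasp_force: 58.7
```

```bash
python3 -m inch '[{"grip":0.0,"delta_pos":[0,0,-0.02],"dr":[0,0,0]},{"grip":0.0,"delta_pos":[0,0,-0.05],"dr":[0,0,0]},{"grip":0.0,"delta_pos":[0,0,-0.09],"dr":[0,0,0]},{"grip":0.0,"delta_pos":[0,0,-0.13],"dr":[0,0,0]},{"grip":0.0,"delta_pos":[0,0,-0.165],"dr":[0,0,0]},{"grip":0.0,"delta_pos":[0,0,-0.165],"dr":[0,0,0]}]'
python3 - <<'E'
from h import *
o=[robot.snapshot(n)["color"][y:y+240,x:x+300,::-1] for n,x,y in(("scene",150,100),("top",130,100))]
cv2.imwrite("pics/lift.png",np.hstack(o))
E
python3 d.py .461 .292 .24 -.21
```

```text
time_s: 3.85
eef_pos: [0.5561, -0.0017, 0.2497]
tcp_rot: [-3.14, -0.011, -0.13]
contact_force: [-0.1, 0.8, -0.5]
gripper_width: 0.0134
grasp_force: 58.6
pos [ 0.553  -0.0022  0.2444] rpy [-3.142e+00 -1.000e-03 -1.300e-01] q [ 0.25  0.34 -0.37  1.47  0.12  1.36 -1.83] | dpos [-0.1294 -0.2797  0.0043] dr [-0.    -0.001  0.08 ]
```

View pics/lift.png

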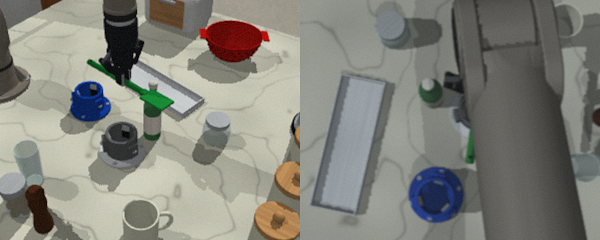

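The spatula is held level by the gripper above the holder, which is now empty (scene crop (120,135)). The tray is clear. I'll carry it over.

```bash
python3 -m inch '[{"grip":0.0,"delta_pos":[-0.01,-0.02,0],"dr":[0,0,0.02]},{"grip":0.0,"delta_pos":[-0.025,-0.055,0],"dr":[0,0,0.04]},{"grip":0.0,"delta_pos":[-0.043,-0.095,0],"dr":[0,0,0.06]},{"grip":0.0,"delta_pos":[-0.06,-0.135,0],"dr":[0,0,0.08]},{"grip":0.0,"delta_pos":[-0.08,-0.175,0],"dr":[0,0,0.08]},{"grip":0.0,"delta_pos":[-0.098,-0.215,0],"dr":[0,0,0.08]},{"grip":0.0,"delta_pos":[-0.118,-0.255,0.01],"dr":[0,0,0.08]},{"grip":0.0,"delta_pos":[-0.129,-0.279,0.04],"dr":[0,0,0.08]},{"grip":0.0,"delta_pos":[-0.129,-0.279,0.08],"dr":[0,0,0.08]},{"grip":0.0,"delta_pos":[-0.129,-0.279,0.12],"dr":[0,0,0.08]},{"grip":0.0,"delta_pos":[-0.129,-0.279,0.16],"dr":[0,0,0.08]},{"grip":0.0,"delta_pos":[-0.129,-0.279,0.19],"dr":[0,0,0.08]},{"grip":0.0,"delta_pos":[-0.129,-0.279,0.2],"dr":[0,0,0.08]},{"grip":0.0,"delta_pos":[-0.129,-0.279,0.2],"dr":[0,0,0.08]},{"grip":0.0,"delta_pos":[-0.129,-0.279,0.2],"dr":[0,0,0.08]}]'
python3 - <<'E'
from h import *
s=robot.snapshot("scene");cv2.imwrite("pics/tr.png",cv2.resize(s["color"][140:260,230:390,::-1],None,fx=4,fy=4))
E
python3 d.py .461 .292 .01 -.21
```

```text
time_s: 5.45
eef_pos: [0.4616, 0.2917, 0.045]
tcp_rot: [-3.141, -0.001, -0.21]
contact_force: [0.8, 0.5, -0.4]
gripper_width: 0.0134
grasp_force: 58.7
pos [0.4622 0.2921 0.0457] rpy [-3.139e+00 -2.000e-03 -2.100e-01] q [-0.26  0.52 -0.46  1.75  0.28  0.93 -2.61] | dpos [-0.0013  0.0004  0.0357] dr [-0.002 -0.002 -0.   ]
```

View pics/tr.png

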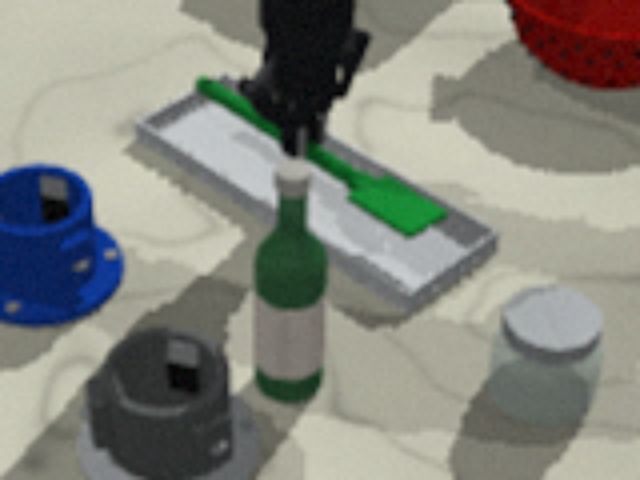

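The spatula is level over the tray and lined up with it. Lower and release.

```bash
python3 -m inch '[{"grip":0.0,"delta_pos":[0,0,0.012],"dr":[0,0,0]},{"grip":0.0,"delta_pos":[0,0,0.024],"dr":[0,0,0]},{"grip":0.0,"delta_pos":[0,0,0.034],"dr":[0,0,0]},{"grip":0.0,"delta_pos":[0,0,0.036],"dr":[0,0,0]},{"grip":0.0,"delta_pos":[0,0,0.036],"dr":[0,0,0]},{"grip":0.04,"delta_pos":[0,0,0.036],"dr":[0,0,0]},{"grip":0.04,"delta_pos":[0,0,0.036],"dr":[0,0,0]},{"grip":0.04,"delta_pos":[0,0,0.036],"dr":[0,0,0]},{"grip":0.04,"delta_pos":[0,0,0.02],"dr":[0,0,0]},{"grip":0.04,"delta_pos":[0,0,-0.02],"dr":[0,0,0]},{"grip":0.06,"delta_pos":[0,0,-0.06],"dr":[0,0,0]},{"grip":0.085,"delta_pos":[0,0,-0.1],"dr":[0,0,0]},{"grip":0.085,"delta_pos":[0,0,-0.15],"dr":[0,0,0]},{"grip":0.085,"delta_pos":[0,0,-0.2],"dr":[0,0,0]},{"grip":0.085,"delta_pos":[0,0,-0.2],"dr":[0,0,0]}]'
python3 - <<'E'
from h import *
s=robot.snapshot("scene");cv2.imwrite("pics/tr2.png",cv2.resize(s["color"][140:260,230:390,::-1],None,fx=4,fy=4))
E
python3 d.py .459 -.316 .24 2.356
```

```text
time_s: 7.0
eef_pos: [0.4646, 0.2946, 0.253]
tcp_rot: [-3.129, -0.012, -0.21]
contact_force: [0.8, 1.7, 0.2]
gripper_width: 0.085
grasp_force: 0.0
pos [0.4632 0.2932 0.2492] rpy [-3.134 -0.008 -0.21 ] q [-0.21  0.33 -0.51  1.48  0.17  1.36 -2.52] | dpos [0.1229 0.5967 0.0058] dr [ 0.007 -0.012 -2.566]
```

View pics/tr2.png

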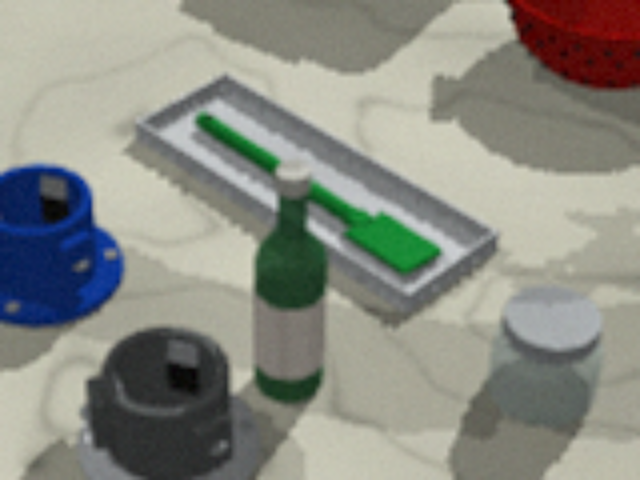

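The spatula lies flat in the tray. While the arm is clear, I'll check the jar cap and holder in a second view.

Run:
```python
from h import *
T=robot.snapshot("top");S=robot.snapshot("scene")
def ring(s,c,r,im,col):
    a=np.linspace(0,2*np.pi,60)
    p=np.array([proj(s,np.array([c[0]+r*np.cos(t),c[1]+r*np.sin(t),c[2]])) for t in a])
    return p
def crop(s,x0,y0,w,h,f,rings):
    im=cv2.resize(s["color"][y0:y0+h,x0:x0+w,::-1],None,fx=f,fy=f,interpolation=cv2.INTER_CUBIC).copy()
    for c,r in rings:
        p=((ring(s,c,r,im,0)-[x0,y0]+.5)*f).astype(np.int32)
        cv2.polylines(im,[p],True,(0,0,255),1)
    return im
J=((.459,-.316,.114),.033);Hh=((.542,-.008,.078),.045);F=((.542,-.008,.01),.066);M=((.538,-.305,.148),.015)
a=crop(S,130,250,90,70,4,[J,M]);b=crop(S,225,200,90,70,4,[Hh,F]);c=crop(T,260,175,90,70,4,[Hh,F]);d=crop(T,400,190,90,90,4,[J])[:280]
cv2.imwrite("pics/chk.png",np.vstack([np.hstack([a,b]),np.hstack([c,d])]))
```

```text
(no output)
```

View pics/chk.png

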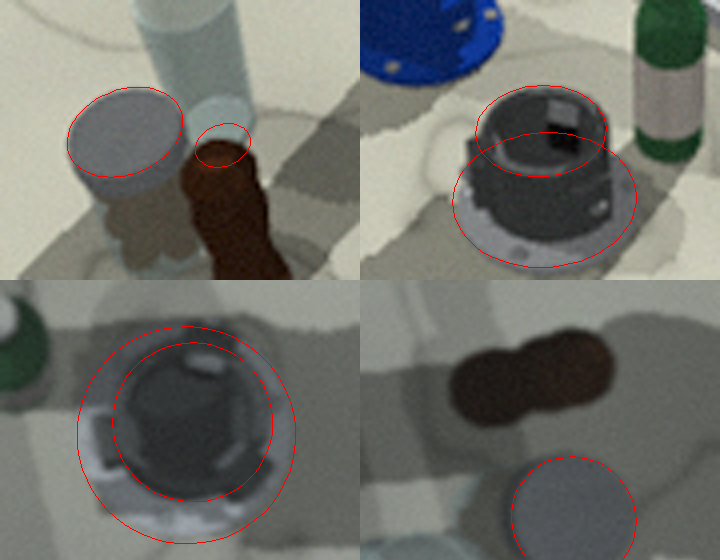

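The predicted rings (red) sit on the jar cap and the holder rim and foot to within about 2 mm in both views. I take the jar at (0.459,-0.316) and the holder at (0.543,-0.008).

```bash
python3 -m inch '[{"grip":0.085,"delta_pos":[0.01,0.03,0],"dr":[0,0,-0.14]},{"grip":0.085,"delta_pos":[0.014,0.07,0],"dr":[0,0,-0.28]},{"grip":0.085,"delta_pos":[0.022,0.11,0],"dr":[0,0,-0.42]},{"grip":0.085,"delta_pos":[0.03,0.145,0],"dr":[0,0,-0.56]},{"grip":0.085,"delta_pos":[0.037,0.18,0],"dr":[0,0,-0.7]},{"grip":0.085,"delta_pos":[0.044,0.215,0],"dr":[0,0,-0.84]},{"grip":0.085,"delta_pos":[0.052,0.25,0],"dr":[0,0,-0.98]},{"grip":0.085,"delta_pos":[0.059,0.285,0],"dr":[0,0,-1.12]},{"grip":0.085,"delta_pos":[0.066,0.32,0],"dr":[0,0,-1.26]},{"grip":0.085,"delta_pos":[0.073,0.355,0],"dr":[0,0,-1.4]},{"grip":0.085,"delta_pos":[0.08,0.39,0],"dr":[0,0,-1.54]},{"grip":0.085,"delta_pos":[0.088,0.425,0],"dr":[0,0,-1.68]},{"grip":0.085,"delta_pos":[0.095,0.46,0],"dr":[0,0,-1.82]},{"grip":0.085,"delta_pos":[0.102,0.495,0],"dr":[0,0,-1.96]},{"grip":0.085,"delta_pos":[0.109,0.53,0],"dr":[0,0,-2.1]},{"grip":0.085,"delta_pos":[0.116,0.565,0],"dr":[0,0,-2.24]},{"grip":0.085,"delta_pos":[0.123,0.597,0],"dr":[0,0,-2.38]},{"grip":0.085,"delta_pos":[0.123,0.597,0.03],"dr":[0,0,-2.52]},{"grip":0.085,"delta_pos":[0.123,0.597,0.06],"dr":[0,0,-2.566]},{"grip":0.085,"delta_pos":[0.123,0.597,0.07],"dr":[0,0,-2.566]}]'; python3 -m inch '[{"grip":0.085,"delta_pos":[0,0,0],"dr":[0,0,0]},{"grip":0.085,"delta_pos":[0,0,0],"dr":[0,0,0]}]'; python3 d.py .459 -.316 .087 2.356
```

```text
time_s: 9.15
eef_pos: [0.4533, -0.3169, 0.1688]
tcp_rot: [-3.14, -0.011, 2.355]
contact_force: [-0.4, 0.7, 0.1]
gripper_width: 0.085
grasp_force: 0.0
time_s: 9.35
eef_pos: [0.4573, -0.3182, 0.1747]
tcp_rot: [3.141, 0.0, 2.356]
contact_force: [0.8, -0.4, 0.3]
gripper_width: 0.0851
grasp_force: 0.0
pos [ 0.4573 -0.3182  0.1747] rpy [3.141 0.    2.356] q [ 0.91  0.4  -0.45  1.57  0.18  1.21  1.21] | dpos [0.0004 0.0028 0.0877] dr [ 0.  0. -0.]
```

```bash
python3 -m inch '[{"grip":0.085,"delta_pos":[0,0.003,0.02],"dr":[0,0,0]},{"grip":0.085,"delta_pos":[0,0.003,0.045],"dr":[0,0,0]},{"grip":0.085,"delta_pos":[0,0.003,0.065],"dr":[0,0,0]},{"grip":0.085,"delta_pos":[0,0.003,0.08],"dr":[0,0,0]},{"grip":0.085,"delta_pos":[0,0.003,0.088],"dr":[0,0,0]},{"grip":0.085,"delta_pos":[0,0.003,0.088],"dr":[0,0,0]},{"grip":0.085,"delta_pos":[0,0.003,0.088],"dr":[0,0,0]},{"grip":0.05,"delta_pos":[0,0.003,0.088],"dr":[0,0,0]},{"grip":0.05,"delta_pos":[0,0.003,0.088],"dr":[0,0,0]},{"grip":0.05,"delta_pos":[0,0.003,0.088],"dr":[0,0,0]},{"grip":0.05,"delta_pos":[0,0.003,0.088],"dr":[0,0,0]},{"grip":0.05,"delta_pos":[0,0.003,0.088],"dr":[0,0,0]}]'; python3 d.py .459 -.316 .3 2.356
```

```text
time_s: 10.55
eef_pos: [0.4603, -0.3172, 0.0881]
tcp_rot: [3.141, 0.004, 2.356]
contact_force: [-0.9, 0.6, 6.8]
gripper_width: 0.064
grasp_force: 66.7
pos [ 0.4603 -0.3172  0.0881] rpy [3.141 0.004 2.356] q [ 0.89  0.48 -0.43  1.68  0.23  1.03  1.17] | dpos [ 0.001   0.     -0.2119] dr [ 0.     0.004 -0.   ]
```

```bash
python3 -m inch '[{"grip":0.05,"delta_pos":[0,0,-0.02],"dr":[0,0,0]},{"grip":0.05,"delta_pos":[0,0,-0.05],"dr":[0,0,0]},{"grip":0.05,"delta_pos":[0,0,-0.09],"dr":[0,0,0]},{"grip":0.05,"delta_pos":[0,0,-0.13],"dr":[0,0,0]},{"grip":0.05,"delta_pos":[0,0,-0.17],"dr":[0,0,0]},{"grip":0.05,"delta_pos":[0,0,-0.19],"dr":[0,0,0]},{"grip":0.05,"delta_pos":[0,0,-0.19],"dr":[0,0,0]},{"grip":0.05,"delta_pos":[0,0,-0.19],"dr":[0,0,0]}]'; python3 d.py .543 -.008 .278 3.9
```

```text
time_s: 11.35
eef_pos: [0.4583, -0.3159, 0.2747]
tcp_rot: [-3.141, -0.003, 2.356]
contact_force: [-0.0, 0.3, -4.8]
gripper_width: 0.0642
grasp_force: 68.1
pos [ 0.4583 -0.3159  0.2747] rpy [-3.141e+00 -3.000e-03  2.356e+00] q [ 0.91  0.34 -0.46  1.39  0.15  1.44  1.23] | dpos [ 0.1579  0.2776 -0.003 ] dr [ 1.000e-03 -3.000e-03 -1.544e+00]
```

```bash
python3 -m inch '[{"grip":0.05,"delta_pos":[0.01,0.02,0],"dr":[0,0,-0.06]},{"grip":0.05,"delta_pos":[0.025,0.045,0],"dr":[0,0,-0.18]},{"grip":0.05,"delta_pos":[0.04,0.07,0],"dr":[0,0,-0.3]},{"grip":0.05,"delta_pos":[0.055,0.097,0],"dr":[0,0,-0.42]},{"grip":0.05,"delta_pos":[0.07,0.123,0],"dr":[0,0,-0.54]},{"grip":0.05,"delta_pos":[0.085,0.15,0],"dr":[0,0,-0.66]},{"grip":0.05,"delta_pos":[0.1,0.176,0],"dr":[0,0,-0.78]},{"grip":0.05,"delta_pos":[0.115,0.203,0],"dr":[0,0,-0.9]},{"grip":0.05,"delta_pos":[0.13,0.229,0],"dr":[0,0,-1.02]},{"grip":0.05,"delta_pos":[0.145,0.255,0],"dr":[0,0,-1.14]},{"grip":0.05,"delta_pos":[0.153,0.27,0],"dr":[0,0,-1.26]},{"grip":0.05,"delta_pos":[0.158,0.2776,0],"dr":[0,0,-1.38]},{"grip":0.05,"delta_pos":[0.158,0.2776,0],"dr":[0,0,-1.48]},{"grip":0.05,"delta_pos":[0.158,0.2776,0],"dr":[0,0,-1.544]},{"grip":0.05,"delta_pos":[0.158,0.2776,0],"dr":[0,0,-1.544]},{"grip":0.05,"delta_pos":[0.158,0.2776,0],"dr":[0,0,-1.544]},{"grip":0.05,"delta_pos":[0.158,0.2776,0],"dr":[0,0,-1.544]}]'; python3 d.py .543 -.008 .188 3.9
python3 - <<'E'
from h import *
s=robot.snapshot("scene");t=robot.snapshot("top")
f=lambda s,x0,y0:cv2.resize(s["color"][y0:y0+140,x0:x0+100,::-1],None,fx=4,fy=4)
cv2.imwrite("pics/ov.png",np.hstack([f(s,220,140),f(t,255,140)]))
E
```

```text
time_s: 13.05
eef_pos: [0.5432, -0.0082, 0.2754]
tcp_rot: [3.14, -0.001, -2.384]
contact_force: [-1.2, -0.3, -3.9]
gripper_width: 0.0643
grasp_force: 68.1
pos [ 0.5432 -0.0082  0.2754] rpy [ 3.140e+00 -1.000e-03 -2.384e+00] q [ 0.6   0.4  -0.87  1.42  0.3   1.46  2.06] | dpos [-0.0002  0.0002  0.0874] dr [ 0.001 -0.001 -0.001]
```

View pics/ov.png

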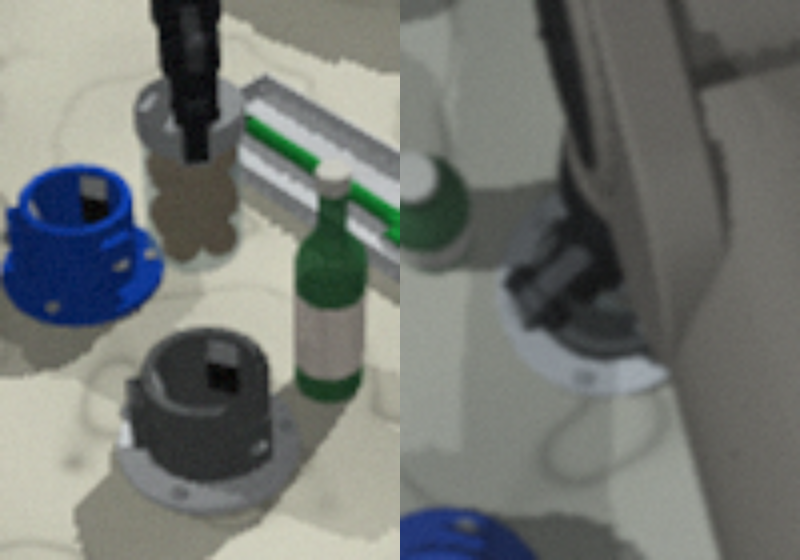

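The jar hangs upright from the gripper directly over the holder mouth; the oil bottle is clear. Lower it into the mouth.

```bash
python3 -m inch '[{"grip":0.05,"delta_pos":[0,0,0.02],"dr":[0,0,0]},{"grip":0.05,"delta_pos":[0,0,0.045],"dr":[0,0,0]},{"grip":0.05,"delta_pos":[0,0,0.065],"dr":[0,0,0]},{"grip":0.05,"delta_pos":[0,0,0.08],"dr":[0,0,0]},{"grip":0.05,"delta_pos":[0,0,0.09],"dr":[0,0,0]},{"grip":0.05,"delta_pos":[0,0,0.1],"dr":[0,0,0]},{"grip":0.05,"delta_pos":[0,0,0.11],"dr":[0,0,0]},{"grip":0.05,"delta_pos":[0,0,0.12],"dr":[0,0,0]},{"grip":0.05,"delta_pos":[0,0,0.125],"dr":[0,0,0]},{"grip":0.05,"delta_pos":[0,0,0.125],"dr":[0,0,0]},{"grip":0.05,"delta_pos":[0,0,0.125],"dr":[0,0,0]}]'; python3 d.py .543 -.008 .108 3.9
```

```text
time_s: 14.25
eef_pos: [0.544, -0.0082, 0.1515]
tcp_rot: [-3.141, 0.0, -2.383]
contact_force: [0.3, 0.0, -3.8]
gripper_width: 0.0639
grasp_force: 68.0
pos [ 0.544  -0.0082  0.1515] rpy [-3.141  0.    -2.383] q [ 0.58  0.48 -0.83  1.63  0.38  1.2   2.  ] | dpos [0.0006 0.0009 0.0435] dr [-0.  0. -0.]
```

```bash
python3 -m inch '[{"grip":0.05,"delta_pos":[0,0,0.002],"dr":[0,0,0]},{"grip":0.05,"delta_pos":[0,0,0.004],"dr":[0,0,0.03]},{"grip":0.05,"delta_pos":[0,0,0.006],"dr":[0,0,0.11]},{"grip":0.05,"delta_pos":[0,0,0.007],"dr":[0,0,0.22]},{"grip":0.05,"delta_pos":[0,0,0.008],"dr":[0,0,0.33]},{"grip":0.05,"delta_pos":[0,0,0.009],"dr":[0,0,0.44]},{"grip":0.05,"delta_pos":[0,0,0.01],"dr":[0,0,0.55]},{"grip":0.05,"delta_pos":[0,0,0.011],"dr":[0,0,0.66]},{"grip":0.05,"delta_pos":[0,0,0.012],"dr":[0,0,0.77]},{"grip":0.05,"delta_pos":[0,0,0.013],"dr":[0,0,0.88]},{"grip":0.05,"delta_pos":[0,0,0.014],"dr":[0,0,0.99]},{"grip":0.05,"delta_pos":[0,0,0.015],"dr":[0,0,1.1]}]'; python3 -c "
from h import robot;s=robot.sense();print(s['q'].round(2),s['torque'].round(2))"; python3 d.py .543 -.008 .108 -.6
```

```text
time_s: 15.45
eef_pos: [0.5458, -0.0075, 0.1391]
tcp_rot: [3.14, 0.005, 2.796]
contact_force: [-0.9, -0.4, 8.6]
gripper_width: 0.0637
grasp_force: 69.0
[ 0.41  0.43 -0.58  1.65  0.26  1.13  0.99] [-0.11  0.41  0.34]
pos [ 0.5458 -0.0075  0.1391] rpy [3.14  0.005 2.796] q [ 0.41  0.43 -0.58  1.65  0.26  1.13  0.99] | dpos [ 0.0026 -0.0014  0.0311] dr [-0.007  0.003 -2.887]
```

```bash
python3 -m inch '[{"grip":0.05,"delta_pos":[0,0,0.001],"dr":[0,0,0.11]},{"grip":0.05,"delta_pos":[0,0,0.002],"dr":[0,0,0.22]},{"grip":0.05,"delta_pos":[0,0,0.003],"dr":[0,0,0.33]},{"grip":0.05,"delta_pos":[0,0,0.004],"dr":[0,0,0.44]},{"grip":0.05,"delta_pos":[0,0,0.005],"dr":[0,0,0.55]},{"grip":0.05,"delta_pos":[0,0,0.006],"dr":[0,0,0.66]},{"grip":0.05,"delta_pos":[0,0,0.007],"dr":[0,0,0.77]},{"grip":0.05,"delta_pos":[0,0,0.008],"dr":[0,0,0.88]},{"grip":0.05,"delta_pos":[0,0,0.009],"dr":[0,0,0.99]},{"grip":0.05,"delta_pos":[0,0,0.01],"dr":[0,0,1.1]},{"grip":0.05,"delta_pos":[0,0,0.011],"dr":[0,0,1.21]},{"grip":0.05,"delta_pos":[0,0,0.012],"dr":[0,0,1.32]},{"grip":0.05,"delta_pos":[0,0,0.013],"dr":[0,0,1.43]},{"grip":0.05,"delta_pos":[0,0,0.014],"dr":[0,0,1.54]}]'; python3 -c "
from h import robot;s=robot.sense();print(s['q'].round(2),s['torque'].round(2))"; python3 d.py .543 -.008 .108 -.6
```

```text
time_s: 16.85
eef_pos: [0.5471, -0.0072, 0.127]
tcp_rot: [3.133, -0.002, 1.26]
contact_force: [-1.2, -0.3, 11.6]
gripper_width: 0.0645
grasp_force: 69.6
[ 0.18  0.39 -0.26  1.68  0.12  1.08 -0.43] [-0.01  0.5   0.9 ]
pos [ 0.5471 -0.0072  0.127 ] rpy [ 3.133e+00 -2.000e-03  1.260e+00] q [ 0.18  0.39 -0.26  1.68  0.12  1.08 -0.43] | dpos [-0.0021 -0.0038  0.019 ] dr [ 0.004 -0.01   1.86 ]
```

```bash
python3 -m inch '[{"grip":0.05,"delta_pos":[0,0,0.001],"dr":[0,0,0.11]},{"grip":0.05,"delta_pos":[0,0,0.002],"dr":[0,0,0.22]},{"grip":0.05,"delta_pos":[0,0,0.003],"dr":[0,0,0.33]},{"grip":0.05,"delta_pos":[0,0,0.004],"dr":[0,0,0.44]},{"grip":0.05,"delta_pos":[0,0,0.005],"dr":[0,0,0.55]},{"grip":0.05,"delta_pos":[0,0,0.006],"dr":[0,0,0.66]},{"grip":0.05,"delta_pos":[0,0,0.007],"dr":[0,0,0.77]},{"grip":0.05,"delta_pos":[0,0,0.008],"dr":[0,0,0.88]},{"grip":0.05,"delta_pos":[0,0,0.009],"dr":[0,0,0.99]},{"grip":0.05,"delta_pos":[0,0,0.01],"dr":[0,0,1.1]},{"grip":0.05,"delta_pos":[0,0,0.011],"dr":[0,0,1.21]},{"grip":0.05,"delta_pos":[0,0,0.012],"dr":[0,0,1.32]}]'; python3 -c "
from h import robot;s=robot.sense();print(s['q'].round(2),s['torque'].round(2))"; python3 d.py .543 -.008 .108 -.6
```

```text
time_s: 18.05
eef_pos: [0.5472, -0.0076, 0.1147]
tcp_rot: [3.141, -0.009, -0.06]
contact_force: [-1.7, -0.4, 10.8]
gripper_width: 0.0639
grasp_force: 69.5
[-0.02  0.39  0.    1.7   0.    1.04 -1.65] [-0.26  0.41  1.  ]
pos [ 0.5472 -0.0076  0.1147] rpy [ 3.141 -0.009 -0.06 ] q [-0.02  0.39  0.    1.7   0.    1.04 -1.65] | dpos [-0.0043  0.0007  0.0066] dr [-0.002 -0.009  0.54 ]
```

```bash
python3 -m inch '[{"grip":0.05,"delta_pos":[-0.001,0,0.001],"dr":[0,0,0.11]},{"grip":0.05,"delta_pos":[-0.001,0,0.002],"dr":[0,0,0.22]},{"grip":0.05,"delta_pos":[-0.001,0,0.003],"dr":[0,0,0.33]},{"grip":0.05,"delta_pos":[-0.001,0,0.004],"dr":[0,0,0.44]},{"grip":0.05,"delta_pos":[-0.001,0,0.005],"dr":[0,0,0.55]},{"grip":0.05,"delta_pos":[-0.001,0,0.006],"dr":[0,0,0.66]},{"grip":0.05,"delta_pos":[-0.001,0,0.007],"dr":[0,0,0.77]},{"grip":0.05,"delta_pos":[-0.001,0,0.008],"dr":[0,0,0.88]},{"grip":0.05,"delta_pos":[-0.001,0,0.009],"dr":[0,0,0.96]}]'; python3 -c "
from h import robot;s=robot.sense();print(s['q'].round(2),s['torque'].round(2))"; python3 d.py .543 -.008 .108 -1
```

```text
time_s: 18.95
eef_pos: [0.5478, -0.0093, 0.108]
tcp_rot: [-3.133, -0.009, -1.019]
contact_force: [-2.2, -2.6, 25.6]
gripper_width: 0.0643
grasp_force: 71.1
[-0.17  0.4   0.2   1.71 -0.09  1.02 -2.53] [-0.91  1.48  1.08]
pos [ 0.5478 -0.0093  0.108 ] rpy [-3.133 -0.009 -1.019] q [-0.17  0.4   0.2   1.71 -0.09  1.02 -2.53] | dpos [-0.0036  0.0034 -0.    ] dr [-0.009 -0.009 -0.019]
```

```bash
python3 -m inch '[{"grip":0.05,"delta_pos":[0,0,0.0005],"dr":[0,0,0.08]},{"grip":0.05,"delta_pos":[0,0,0.001],"dr":[0,0,0.16]},{"grip":0.05,"delta_pos":[0,0,0.001],"dr":[0,0,0.2]}]'; python3 d.py .547 -.008 .108 -1.2
```

```text
time_s: 19.25
eef_pos: [0.5476, -0.0092, 0.108]
tcp_rot: [-3.131, -0.006, -1.218]
contact_force: [-3.0, -2.1, 26.8]
gripper_width: 0.0644
grasp_force: 71.3
pos [ 0.5476 -0.0092  0.108 ] rpy [-3.131 -0.006 -1.218] q [-0.2   0.4   0.24  1.71 -0.11  1.03 -2.71] | dpos [-0.0013  0.0002 -0.    ] dr [-0.01  -0.006 -0.018]
```

The tool stopped at z=0.108 as the force rose, so the jar is on the floor. Release and withdraw.

```bash
python3 -m inch '[{"grip":0.085,"delta_pos":[0,0,-0.001],"dr":[0,0,0.2]},{"grip":0.085,"delta_pos":[0,0,-0.001],"dr":[0,0,0]},{"grip":0.085,"delta_pos":[0,0,-0.001],"dr":[0,0,0]},{"grip":0.085,"delta_pos":[0,0,-0.001],"dr":[0,0,0]},{"grip":0.085,"delta_pos":[0,0,-0.001],"dr":[0,0,0]}]'
```

```text
time_s: 19.75
eef_pos: [0.543, -0.008, 0.1015]
tcp_rot: [-3.141, -0.0, -1.222]
contact_force: [-0.2, 0.1, 0.5]
gripper_width: 0.0851
grasp_force: 0.0
```

```bash
python3 -m inch '[{"grip":0.085,"delta_pos":[0,0,-0.02],"dr":[0,0,0]},{"grip":0.085,"delta_pos":[0,0,-0.05],"dr":[0,0,0]},{"grip":0.085,"delta_pos":[0,0,-0.09],"dr":[0,0,0]},{"grip":0.085,"delta_pos":[0,0,-0.13],"dr":[0,0,0]},{"grip":0.085,"delta_pos":[0,0,-0.15],"dr":[0,0,0]},{"grip":0.085,"delta_pos":[0,0,-0.15],"dr":[0,0,0]},{"grip":0.085,"delta_pos":[0,0,-0.15],"dr":[0,0,0]}]'
python3 - <<'E'
from h import *
s=robot.snapshot("scene")
x0,y0,f=140,130,4
im=cv2.resize(s["color"][y0:y0+145,x0:x0+200,::-1],None,fx=f,fy=f,interpolation=cv2.INTER_CUBIC).copy()
for c,r in(((.545,-.008,.134),.033),):
    p=np.array([proj(s,np.array([c[0]+r*np.cos(t),c[1]+r*np.sin(t),c[2]])) for t in np.linspace(0,6.28,60)])
    cv2.polylines(im,[((p-[x0,y0]+.5)*f).astype(np.int32)],True,(0,0,255),1)
cv2.imwrite("pics/end.png",im)
E
```

```text
time_s: 20.45
eef_pos: [0.5426, -0.0082, 0.251]
tcp_rot: [3.142, 0.0, -1.221]
contact_force: [-0.3, -0.4, -0.6]
gripper_width: 0.0854
grasp_force: 0.0
```

View pics/end.png

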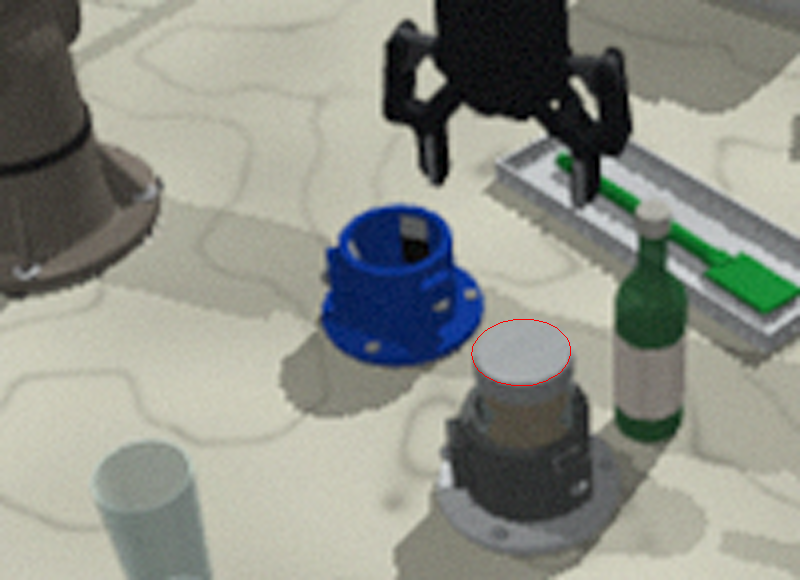

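The cap sits on the ring drawn for a fully home jar, centred at crop (522,352). The jar is upright, and the spatula is still in the tray.

```bash
python3 -c "
from cell import robot;print(robot.finish_job())"
```

```text
the job is handed in; nothing more can be done
None
```

I handed the job in at about 20 s: the spatula lies flat in the tray, and the jar is twisted down to the holder's floor, upright and let go. The hand-in gave no verdict, and I didn't measure the cap; a slip in my release move could have loosened it by at most about 0.15 rad (limit 0.2).

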